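Sound a fixture socket and fit the support post that matches

ROBOT

A 7-joint arm with a two-finger parallel gripper is mounted at the origin on the work surface. World frame = base frame: x ahead of the robot, y to its left, z up, the work surface at z = 0. Lengths are in m, angles in degrees, forces in N, time in s.
With the tool pointing down it reaches from about 0.425 to 0.95 m from the base axis. Payload 4.7 kg.
Tool frame: the origin (TCP) lies on the centre line of the jaws, within the pads' length; the fingertips stand 25 mm ahead of it and the grasp point (between the pads) lies 6 mm ahead of it; z points along the fingers, y is the line along which they close (so a half turn about z gives the same grasp; the last joint's range is limited). The gripper opens to 85 mm and grips with 20 to 120 N. Pads are 22 mm wide; open, the fingers measure 114 mm over their backs; the gripper's body (76 mm by 85 mm) begins 54 mm behind the grasp point. The pads swing forward as they close: fully open they stand 13 mm farther back than shut.
Start: joints at [-69.494, 26.849, -2.785, 87.806, 1.381, 65.374, -4.715], TCP at [0.255, 0.625, 0.256] pointing down, gripper open.
Joint ranges: [-148.3, 148.3], [-19.14, 114.17], [-79.39, 73.82], [5.75, 140.21], [-59.74, 239.74], [12.07, 113.84], [-152.46, 152.46]. Speed limits (degrees/s): [147.25, 147.25, 180, 180, 180, 180, 180].

INTERFACE

Orientations are given as [roll, pitch, yaw] about the fixed x, y, z axes, in that order (R = Rz(yaw) Ry(pitch) Rx(roll)).
In Python, from station import env gives the robot as it stands.
- The arm moves only by the shell command python3 -m pendant 'ROWS' [FORCE]. ROWS is JSON, a list of rows, each an object of numbers: "grip": the opening in per cent of the stroke, from 0 (shut) to 100 (fully open); "dx", "dy", "dz": the shift along the world's x, y, z in units of 40 mm (1.0 is 40 mm); "wx", "wy", "wz": the turn, a rotation vector about the world's x, y, z in units of 5 degrees (1.0 is 5 degrees). A call has 1 to 12 rows; each row shifts and turns the commanded pose from where the row before left it; what a row does not reach is not made up. A row lasts 1/10 s, in which the tool goes at most 50 mm and 8.59 degrees, less where a joint would pass 70% of its speed; a pose out of reach is approached as far as the arm can. A call is refused whole if a number of a shift passes 1 or a number of a turn 1, either way. A call with a gripper value outside its range is refused whole. The fingers move at their own pace and stop on an object; FORCE is the grip in N (left out, the last holds). Time passes only in rows, so rows that do not move let the fingers close. It gives the time, the measured TCP pose, the force, the opening and the grip force at its end, in the units of the state.
- env.observe(): the state, without advancing time (a new reading comes with each control period).
- env.read_camera(name): name is "scene" or "side" or "wrist"; returns a dict with "frame" (420x560x3 uint8, red, green, blue), "K" (3x3 intrinsics, pixels), "origin" and "orientation" of the camera in the world. Camera axes: x right, y up, looking along -z (the intrinsics and any distortion apply to the point x, -y, -z); pixel columns grow to the right and rows downward; lengths in m; the calibration is good to about 2 mm. A picture is of the moment at which its call begins. There is no depth.
- env.sign_off(): hands the job in; it is judged then, once.
Trained networks look in a picture, given as the dict that the camera call returned (one of the last four; its "shot" number tells which), for a name from the list of things; names that differ only in an ending like _2 or _b are one class to them, and where a whole thing is asked for, a point or a joint stands for the part that bears it (a point fixed in the world has none). Each returns a list of dicts, best first, with "score" (0 to 1); they miss things now and then, are a little off and sometimes report something else, mostly with a low value. They report only what shows in the picture. A call takes as long as a camera call. They do not tell look-alikes from the thing itself.
- env.silhouettes(picture, name): "mask" (420x560 bool, what is visible of it) and "bbox" ([centre column, centre row, width, height] in pixels, round what is visible of it).
The state is a dict: "time_s": time; "q": joint angles; "qd": joint speeds; "joint_torque": joint torques, N m; "tcp_pos": TCP position; "orientation": TCP orientation; "ft_force": force on the tool from outside, world axes, zero at the start; "ft_torque": the same for the moment, N m; "finger_gap": opening from 0.0 (shut) to 1.0 (fully open); "gripper_force": force on a finger pad.
Only numpy, scipy, OpenCV 4.12 (cv2) and the standard library are available. Lean on these libraries where they do the work, as an engineer would, in place of code of your own. Each camera call takes 0.05 s, during which the arm holds its last target. There are 200 camera calls.

TASK

Take the depth rod from its holder on the welding fixture and sound the depth of the socket with it, down to the bottom, then put the rod back in its holder. Then lower, without dropping it, the one support post that fits that depth into the socket, so that it stands on the bottom with its bright shank sunk and its whole dark grip showing above the block; leave the other post standing where it is.

Things in the scene. Friction and masses are not known exactly. Their poses are not given: they have to be found in the camera images.
- fixture: Steel fixture, bolted down, y along its base. Origin on the bench under the axis of the SOCKET: 80 mm square block, top 90 mm up, upright blind hole 36 mm wide, mouth flared to 48; depth unknown, 35 or 65 mm (flat bottom 55 or 25 mm above bench). ROD HOLDER: 50 mm square block at y=+130 mm, top 70 mm up, hole 24 mm wide, flared to 36, bottom 25 mm above bench. Unused vee rest at y=-90 mm, 100 mm high.
- depth_rod: Depth rod, 170 mm long, 0.2 kg: bright steel rod, 14 mm diameter, 120 mm long, with a dark ring every 10 mm; above it a round aluminium handle, 22 mm diameter, 50 mm long. Starts upright and loose in the rod holder of the fixture. Origin: centre of its lower end (the foot); z up along the rod.
- short_post: Short support post: round steel bar, 26 mm diameter, 75 mm long, standing upright on the bench. Upper 40 mm: dark ribbed grip of the same diameter; bright shank below, 35 mm long, to suit a socket 35 mm deep. Origin: centre of the foot; z up along the post. About 0.3 kg.
- long_post: Long support post: round steel bar, 26 mm diameter, 105 mm long, standing upright on the bench. Upper 40 mm: dark ribbed grip of the same diameter; bright shank below, 65 mm long, to suit a socket 65 mm deep. Origin: centre of the foot; z up along the post. About 0.4 kg.
Things that resemble listed ones, but are neither listed nor needed, are in the scene too. What is shaped like the long_post but blue or purple is not meant.

How it is judged:
By the outcome, as a careful person would: the job done as asked, in the order asked, and still so for the second after the job is handed in, with the robot touching nothing.
It also fails if it takes over 67 s, if anything falls off the work surface, if the arm or the gripper's body presses on something with over 40 N, if the wrist force passes 120 N, or if a joint passes its speed limit or range.

## Working session

There is one attempt and no reset: what is moved stays moved. The work goes in short steps, Python scripts to look and compute and a shell command to move; the robot and the scene stay as the last step left them, time stands still between calls to the robot, and variables do not carry over. Pictures are saved under pics/ and viewed, at most 10 in all, crops included, and the job is handed in when it is done.

```bash
ls; mkdir -p pics
cat > h.py <<'E'
import numpy as np, cv2
from scipy.spatial.transform import Rotation as R
from station import env
def Rm(o):
    o=np.array(o,float)
    if o.shape==(3,3): return o
    return R.from_euler('xyz',o,degrees=True).as_matrix()
def proj(c,p):
    p=np.atleast_2d(p); q=(p-np.array(c['origin']))@Rm(c['orientation'])
    u=(np.array(c['K'])@np.c_[q[:,0],-q[:,1],-q[:,2]].T).T
    return u[:,:2]/u[:,2:]
def ray(c,px):
    d=np.linalg.inv(np.array(c['K']))@np.array([px[0],px[1],1.])
    return np.array(c['origin']),Rm(c['orientation'])@np.array([d[0],-d[1],-d[2]])
def atz(c,px,z):
    o,d=ray(c,px); return o+d*(z-o[2])/d[2]
def save(c,n,crop=None,s=1):
    f=c['frame'][:,:,::-1]
    if crop: x0,y0,x1,y1=crop; f=f[y0:y1,x0:x1]
    cv2.imwrite('pics/'+n+'.png',cv2.resize(f,None,fx=s,fy=s,interpolation=cv2.INTER_CUBIC))
E
python3 - <<'E'
from h import *
import pickle
a=env.read_camera('scene');b=env.read_camera('side')
pickle.dump((a,b),open('c0.pkl','wb'))
for n,c in (('scene',a),('side',b)):
    save(c,n+'0'); print(n,c['origin'],c['orientation'],np.array(c['K']).tolist(),[k for k in c])
    for t in ('fixture','depth_rod','short_post','long_post'):
        print(t,[(round(d['score'],2),np.round(d['bbox']).tolist()) for d in env.silhouettes(c,t)])
E
```

```text
pics
scene [ 0.88491235 -0.59403341  1.00338341] [33.49341721 -0.1859599  30.46539308] [[536.4765334141237, 0.0, 281.7028783862012], [0.0, 536.4765334141237, 213.00312055350653], [0.0, 0.0, 1.0]] ['frame', 'K', 'origin', 'orientation', 'shot']
fixture [(0.63, [305.0, 149.0, 87.0, 118.0])]
depth_rod [(0.87, [325.0, 79.0, 12.0, 51.0])]
short_post [(0.77, [199.0, 330.0, 20.0, 30.0])]
long_post [(0.98, [260.0, 258.0, 14.0, 38.0]), (0.92, [284.0, 281.0, 15.0, 29.0]), (0.79, [254.0, 288.0, 17.0, 33.0]), (0.71, [229.0, 247.0, 14.0, 36.0])]
side [ 0.29922929 -0.61244129  0.49995772] [ 55.48155579   1.17066343 -24.77209379] [[423.3646398592356, 0.0, 283.4334461126816], [0.0, 423.3646398592356, 210.2448102863991], [0.0, 0.0, 1.0]] ['frame', 'K', 'origin', 'orientation', 'shot']
fixture []
depth_rod [(0.94, [193.0, 123.0, 14.0, 58.0])]
short_post [(0.93, [389.0, 348.0, 26.0, 59.0])]
long_post [(0.89, [372.0, 273.0, 26.0, 64.0]), (0.71, [375.0, 230.0, 19.0, 25.0]), (0.66, [295.0, 266.0, 17.0, 59.0]), (0.6, [334.0, 251.0, 18.0, 60.0])]
```

View pics/scene0.png

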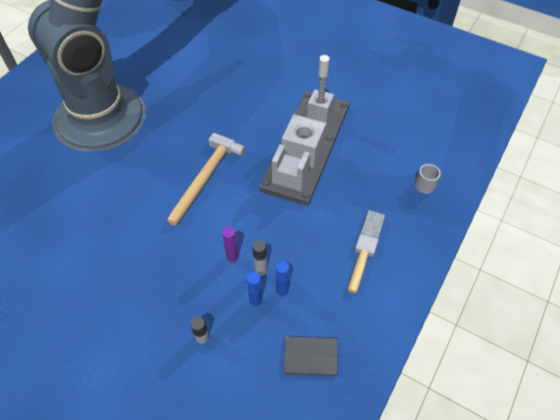

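View pics/side0.png

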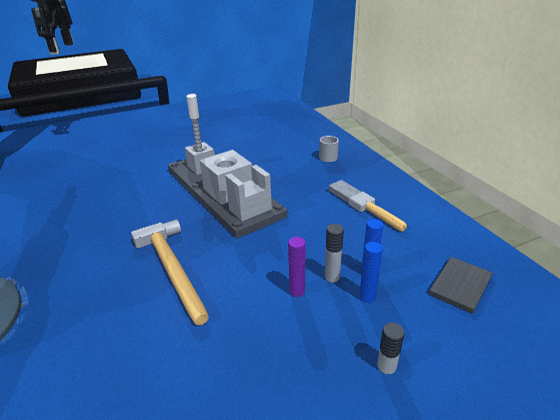

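Scene picture: rod handle top at (324,58), socket mouth (304,132), vee rest (292,170). Candidates for the long post are (260,258), dark grip with bright shank, plus (284,281) and (254,288), blue, and (230,247), purple. Only (260,258) fits. The short post is at (200,330). Side picture: long post (334,251), short post (389,348), rod (193,123), socket mouth (227,162).

```bash
cat >> h.py <<'E'
def tri(c1,p1,c2,p2):
    o1,d1=ray(c1,p1);o2,d2=ray(c2,p2)
    s=np.linalg.lstsq(np.c_[d1,-d2],o2-o1,rcond=None)[0]
    a=o1+s[0]*d1;b=o2+s[1]*d2
    return np.round((a+b)/2,4),round(np.linalg.norm(a-b)*1000,1)
E
python3 - <<'E'
from h import *
import pickle
a,b=pickle.load(open('c0.pkl','rb'))
print('mouth',tri(a,(304,132),b,(227,162)),atz(a,(304,132),.09),atz(b,(227,162),.09))
print('rodtop',tri(a,(324,59),b,(191.5,97)))
print('handle bottom',tri(a,(322,77),b,(195,118)))
print('long top',tri(a,(259,245.5),b,(335,230)),'foot',atz(a,(262,273),0),atz(b,(333,277),0))
print('short top',tri(a,(197.5,322),b,(392,328)))
# crop montage
A=cv2.resize(a['frame'][45:215,215:365,::-1],None,fx=2.6,fy=2.6,interpolation=cv2.INTER_CUBIC)
B=cv2.resize(b['frame'][85:245,150:300,::-1],None,fx=2.6,fy=2.6,interpolation=cv2.INTER_CUBIC)
h=min(len(A),len(B)); cv2.imwrite('pics/m1.png',np.hstack([A[:h],B[:h]]))
print(env.observe())
E
```

```text
mouth (array([0.5118, 0.1459, 0.0883]), np.float64(0.9)) [0.51284343 0.14410152 0.09      ] [0.51078854 0.14356276 0.09      ]
rodtop (array([0.4856, 0.2774, 0.1895]), np.float64(0.0))
handle bottom (array([0.4864, 0.2722, 0.1428]), np.float64(2.7))
long top (array([ 0.5849, -0.1651,  0.0997]), np.float64(0.7)) foot [ 0.59182467 -0.17049623  0.        ] [ 0.5862264  -0.16608433  0.        ]
short top (array([ 0.5638, -0.3457,  0.0741]), np.float64(2.7))
{'time_s': 0.5, 'q': array([-69.49611817,  26.85020838,  -2.7841443 ,  87.80721379,
         1.38117128,  65.3763714 ,  -4.71500806]), 'qd': array([-0.01081657, -0.08614745,  0.05786784, -0.00704095, -0.08048765,
        0.03006902,  0.00037358]), 'joint_torque': array([-1.32794789e-04, -5.09684014e+01, -4.67062276e-02, -2.37777543e+01,
        1.07138552e-02,  1.65449655e-03, -1.51409279e-05]), 'tcp_pos': array([0.25456663, 0.62515135, 0.25630767]), 'orientation': array([-1.79999662e+02, -1.51848707e-03,  1.57841066e+02]), 'ft_force': array([0.73762453, 0.17597188, 0.1320004 ]), 'ft_torque': array([ 0.05616024,  0.00357478, -0.01063833]), 'gripper_force': 0.0, 'finger_gap': 0.998407533576069}
```

View pics/m1.png

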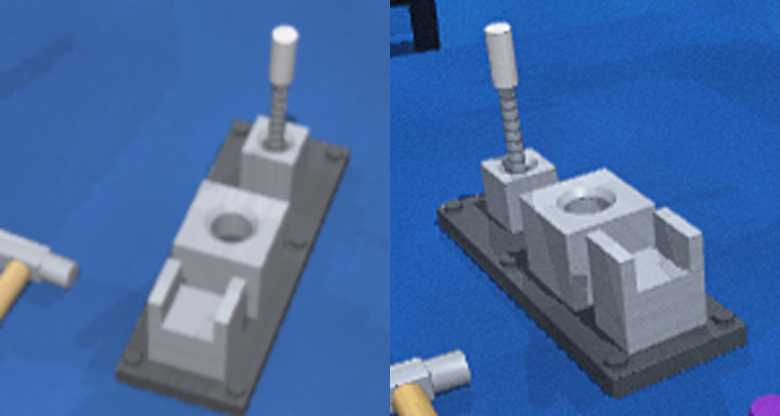

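Run:
```python
from h import *
import pickle
a,b=pickle.load(open('c0.pkl','rb'))
f=lambda u,v:(215+u/2.6-.5,45+v/2.6-.5)
g=lambda u,v:(150+(u-390)/2.6-.5,85+v/2.6-.5)
P=lambda c,p,z:np.round(atz(c,p,z)[:2],4)
print('mouth',P(a,f(232,225),.09),P(b,g(586,200),.09))
print('holder',P(a,f(277,142),.07),P(b,g(518,166),.07))
sc=[f(205,181),f(290,197),f(268,262),f(174,250)];
print('socket corners a',[P(a,p,.09) for p in sc],np.mean([P(a,p,.09) for p in sc],0))
sb=[g(521,196),g(604,170),g(655,208),g(567,242)]
print('b',[P(b,p,.09) for p in sb],np.mean([P(b,p,.09) for p in sb],0))
print('rodtop',P(a,f(285,33),.195),P(b,g(498,31),.195),'handlebot',tri(a,f(281,80),b,g(504,83)),'ring',tri(a,f(276,140),b,g(515,163)))
d=P(a,f(277,142),.07)-P(a,f(232,225),.09);print(np.linalg.norm(d),np.degrees(np.arctan2(-d[0],d[1])))
for n,c in (('a',a),('b',b)):
  m=[x for x in env.silhouettes(c,'depth_rod')] if 0 else 0
```

```text
mouth [0.5109 0.1463] [0.5077 0.148 ]
holder [0.4885 0.2743] [0.4841 0.2737]
socket corners a [array([0.4645, 0.1799]), array([0.539 , 0.2015]), array([0.5581, 0.1251]), array([0.4819, 0.0957])] [0.510875 0.15055 ]
b [array([0.4631, 0.1783]), array([0.5379, 0.192 ]), array([0.5519, 0.1106]), array([0.474 , 0.0907])] [0.506725 0.1429  ]
rodtop [0.4857 0.277 ] [0.4824 0.2657] handlebot (array([0.4848, 0.2772, 0.1444]), np.float64(4.2)) ring (array([0.4843, 0.279 , 0.0691]), np.float64(3.9))
0.12994521922718047 9.926245506651721
```

```bash
python3 -m pendant '[{"dx":0.2,"dy":-0.3,"dz":0.3,"wz":-0.95},{"dx":0.48,"dy":-0.735,"wz":-0.95},{"dx":0.48,"dy":-0.735,"wz":-0.95},{"dx":0.56,"dy":-0.8,"wz":-0.95},{"dx":0.56,"dy":-0.8,"wz":-0.95},{"dx":0.56,"dy":-0.8,"wz":-0.95},{"dx":0.56,"dy":-0.8,"wz":-0.95},{"dx":0.56,"dy":-0.8,"wz":-0.95},{"dx":0.56,"dy":-0.8,"wz":-0.95},{"dx":0.56,"dy":-0.8,"wz":-0.95},{"dx":0.56,"dy":-0.8,"wz":-0.95},{"dx":0.56,"dy":-0.8,"wz":-0.95}]'
python3 - <<'E'
from h import *
import pickle
c=env.read_camera('wrist');pickle.dump(c,open('w1.pkl','wb'));save(c,'w1');s=env.observe();print(s['time_s'],s['tcp_pos'],s['orientation'],s['q'],c['origin'],c['orientation'])
for t in ('fixture','depth_rod'): print(t,[(round(d['score'],2),np.round(d['bbox']).tolist()) for d in env.silhouettes(c,t)])
E
```

```text
0.55 [0.25459173 0.62514502 0.25632444] [ 1.79999160e+02 -1.39777409e-04  1.57839892e+02] [-69.4938218   26.84931473  -2.78515818  87.80637857   1.38323057
  65.3770626   -4.71562961] [0.19462206 0.65003936 0.37440972] [-1.49182765e+01  1.20067996e-03  6.78770620e+01]
fixture [(0.88, [84.0, 398.0, 64.0, 41.0])]
depth_rod []validation failed for argument at $[0]...
```

View pics/w1.png

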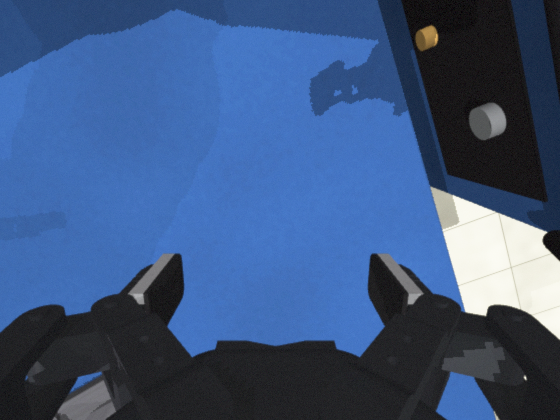

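The wrist view shows only the fingers, at (165,270) and (395,270), over empty bench. The arm did not move because the rows need every key.

```bash
python3 -m pendant '[{"grip":100,"dx":0.2,"dy":-0.3,"dz":0.3,"wx":0,"wy":0,"wz":-0.95},{"grip":100,"dx":0.48,"dy":-0.735,"dz":0,"wx":0,"wy":0,"wz":-0.95},{"grip":100,"dx":0.48,"dy":-0.735,"dz":0,"wx":0,"wy":0,"wz":-0.95},{"grip":100,"dx":0.51,"dy":-0.78,"dz":0,"wx":0,"wy":0,"wz":-0.95},{"grip":100,"dx":0.51,"dy":-0.78,"dz":0,"wx":0,"wy":0,"wz":-0.95},{"grip":100,"dx":0.51,"dy":-0.78,"dz":0,"wx":0,"wy":0,"wz":-0.95},{"grip":100,"dx":0.51,"dy":-0.78,"dz":0,"wx":0,"wy":0,"wz":-0.95},{"grip":100,"dx":0.51,"dy":-0.78,"dz":0,"wx":0,"wy":0,"wz":-0.95},{"grip":100,"dx":0.51,"dy":-0.78,"dz":0,"wx":0,"wy":0,"wz":-0.95},{"grip":100,"dx":0.51,"dy":-0.78,"dz":0,"wx":0,"wy":0,"wz":-0.95},{"grip":100,"dx":0.51,"dy":-0.78,"dz":0,"wx":0,"wy":0,"wz":-0.95},{"grip":100,"dx":0.51,"dy":-0.78,"dz":0,"wx":0,"wy":0,"wz":-0.95}]'
python3 - <<'E'
from h import *
import pickle
c=env.read_camera('wrist');pickle.dump(c,open('w1.pkl','wb'));save(c,'w2');s=env.observe();print(s['time_s'],s['tcp_pos'],s['orientation'],s['q'],c['origin'],c['orientation'])
for t in ('fixture','depth_rod'): print(t,[(round(d['score'],2),np.round(d['bbox']).tolist()) for d in env.silhouettes(c,t)])
E
```

```text
time_s: 1.85
tcp_pos: [0.4853, 0.2723, 0.2687]
orientation: [180.0, -0.0, 100.7]
ft_force: [1.2, 0.5, 0.4]
finger_gap: 1.0
gripper_force: 0.0
1.9 [0.48939327 0.26499637 0.26893736] [179.8321274    0.24376315  99.94319668] [-46.65270744  15.16898306  16.83594277 104.19391233  -4.63067046
  61.26574485 -18.20361066] [0.47347199 0.33651867 0.38681268] [-14.90169136  -0.02120292  10.69157241]
fixture [(0.56, [277.0, 233.0, 107.0, 226.0])]
depth_rod [(0.56, [280.0, 207.0, 33.0, 60.0])]
```

View pics/w2.png

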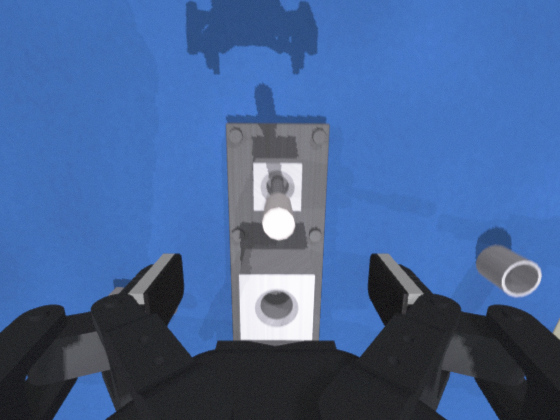

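Wrist view: rod top at (279,223), holder hole (277,183), socket mouth (276,306), with the fixture square to the jaws.

Run:
```python
from h import *
import pickle
c=pickle.load(open('w1.pkl','rb'))
P=lambda p,z:np.round(atz(c,p,z)[:2],4)
print('rod',P((279,224),.195),'holder',P((277.5,186.5),.07),np.mean([P(p,.07) for p in((253,164),(302,164),(301,210),(254,210))],0))
print('sock',P((276,306.5),.09),'edges',P((239.5,275),.09),P((314.5,275),.09),'plate',P((227,124),.015),P((328,124),.015))
c2=env.read_camera('wrist');s=env.observe();print(s['tcp_pos'],s['orientation'],c2['origin'])
m=max(env.silhouettes(c2,'depth_rod'),key=lambda d:d['score']);print(m['bbox'])
save(c2,'w3')
# bright handle top centroid
g=cv2.cvtColor(c2['frame'],cv2.COLOR_RGB2GRAY)
x0,y0,w,h=m['bbox'];ys,xs=np.where((g>235)&m['mask']);print(len(xs),xs.mean(),ys.mean(),xs.min(),xs.max(),ys.min(),ys.max(),atz(c2,(xs.mean(),ys.mean()),.195))
```

```text
rod [0.4874 0.2759] holder [0.4871 0.2765] [0.4873   0.275475]
sock [0.5095 0.1494] edges [0.4646 0.1793] [0.5425 0.194 ] plate [0.4179 0.3278] [0.5334 0.3496]
[0.48496187 0.27293424 0.26854003] [ 1.79981087e+02 -2.64354331e-02  1.00745935e+02] [0.47449923 0.3351181  0.38677864]
[278.3, 203.8, 33.4, 59.5]
732 276.4084699453552 218.99043715846994 261 292 204 234 [0.48603713 0.27731267 0.195     ]
```

```bash
python3 -m pendant '[{"grip":100,"dx":0.04,"dy":0.09,"dz":-0.44,"wx":0,"wy":0,"wz":0},{"grip":100,"dx":0,"dy":0,"dz":-0.7,"wx":0,"wy":0,"wz":0},{"grip":100,"dx":0,"dy":0,"dz":-0.7,"wx":0,"wy":0,"wz":0},{"grip":100,"dx":0,"dy":0,"dz":-0.4,"wx":0,"wy":0,"wz":0},{"grip":100,"dx":0,"dy":0,"dz":-0.2,"wx":0,"wy":0,"wz":0},{"grip":100,"dx":0,"dy":0,"dz":0,"wx":0,"wy":0,"wz":0},{"grip":0,"dx":0,"dy":0,"dz":0,"wx":0,"wy":0,"wz":0},{"grip":0,"dx":0,"dy":0,"dz":0,"wx":0,"wy":0,"wz":0},{"grip":0,"dx":0,"dy":0,"dz":0,"wx":0,"wy":0,"wz":0},{"grip":0,"dx":0,"dy":0,"dz":0,"wx":0,"wy":0,"wz":0},{"grip":0,"dx":0,"dy":0,"dz":0,"wx":0,"wy":0,"wz":0},{"grip":0,"dx":0,"dy":0,"dz":0,"wx":0,"wy":0,"wz":0}]' 60
```

```text
time_s: 3.3
tcp_pos: [0.4864, 0.2773, 0.1714]
orientation: [180.0, -0.0, 100.8]
ft_force: [-1.1, 0.2, 5.0]
finger_gap: 0.244
gripper_force: 58.6
```

```bash
python3 -m pendant '[{"grip":0,"dx":0,"dy":0,"dz":0.4,"wx":0,"wy":0,"wz":0},{"grip":0,"dx":0,"dy":0,"dz":0.7,"wx":0,"wy":0,"wz":0},{"grip":0,"dx":0,"dy":0,"dz":0.7,"wx":0,"wy":0,"wz":0},{"grip":0,"dx":0,"dy":0,"dz":0.6,"wx":0,"wy":0,"wz":0},{"grip":0,"dx":0,"dy":0,"dz":0.2,"wx":0,"wy":0,"wz":0},{"grip":0,"dx":0.1,"dy":-0.5,"dz":0,"wx":0,"wy":0,"wz":0},{"grip":0,"dx":0.12,"dy":-0.64,"dz":0,"wx":0,"wy":0,"wz":0},{"grip":0,"dx":0.12,"dy":-0.64,"dz":0,"wx":0,"wy":0,"wz":0},{"grip":0,"dx":0.12,"dy":-0.64,"dz":0,"wx":0,"wy":0,"wz":0},{"grip":0,"dx":0.1,"dy":-0.5,"dz":0,"wx":0,"wy":0,"wz":0},{"grip":0,"dx":0.04,"dy":-0.27,"dz":0,"wx":0,"wy":0,"wz":0},{"grip":0,"dx":0,"dy":0,"dz":0,"wx":0,"wy":0,"wz":0}]' 60
python3 - <<'E'
from h import *
a=env.read_camera('scene');b=env.read_camera('side')
A=cv2.resize(a['frame'][45:215,215:365,::-1],None,fx=2.6,fy=2.6,interpolation=cv2.INTER_CUBIC)
B=cv2.resize(b['frame'][45:215,150:300,::-1],None,fx=2.6,fy=2.6,interpolation=cv2.INTER_CUBIC)
cv2.imwrite('pics/m2.png',np.hstack([A,B]))
print(env.observe()['tcp_pos'],env.observe()['ft_force'])
E
```

```text
time_s: 4.5
tcp_pos: [0.51, 0.1479, 0.2739]
orientation: [-179.9, 0.0, 100.7]
ft_force: [0.8, 0.1, -1.9]
finger_gap: 0.242
gripper_force: 59.0
[0.50975163 0.15061265 0.2741651 ] [-1.60749039e-03  5.56550181e-01 -1.65439170e+00]
```

View pics/m2.png

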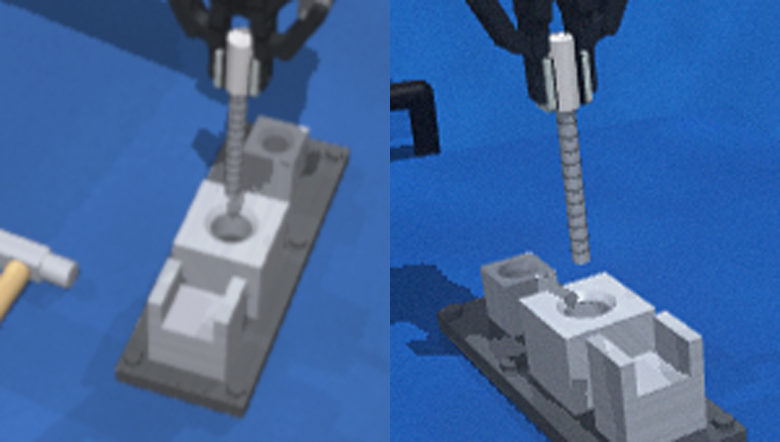

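The rod is held upright above the socket mouth (foot at left crop (235,210), mouth (232,225)). I'll lower it now.

```bash
python3 -m pendant '[{"grip":0,"dx":0,"dy":0,"dz":-0.4,"wx":0,"wy":0,"wz":0},{"grip":0,"dx":0,"dy":0,"dz":-0.5,"wx":0,"wy":0,"wz":0},{"grip":0,"dx":0,"dy":0,"dz":-0.5,"wx":0,"wy":0,"wz":0},{"grip":0,"dx":0,"dy":0,"dz":-0.3,"wx":0,"wy":0,"wz":0},{"grip":0,"dx":0,"dy":0,"dz":-0.05,"wx":0,"wy":0,"wz":0},{"grip":0,"dx":0,"dy":0,"dz":-0.05,"wx":0,"wy":0,"wz":0},{"grip":0,"dx":0,"dy":0,"dz":-0.05,"wx":0,"wy":0,"wz":0},{"grip":0,"dx":0,"dy":0,"dz":-0.05,"wx":0,"wy":0,"wz":0},{"grip":0,"dx":0,"dy":0,"dz":0,"wx":0,"wy":0,"wz":0}]' 60
```

```text
time_s: 5.5
tcp_pos: [0.5113, 0.15, 0.2014]
orientation: [179.8, -0.1, 100.8]
ft_force: [-1.8, -1.0, 10.0]
finger_gap: 0.242
gripper_force: 60.4
```

```bash
python3 -m pendant '[{"grip":0,"dx":0,"dy":0,"dz":-0.05,"wx":0,"wy":0,"wz":0},{"grip":0,"dx":0,"dy":0,"dz":0,"wx":0,"wy":0,"wz":0},{"grip":0,"dx":0,"dy":0,"dz":0,"wx":0,"wy":0,"wz":0},{"grip":0,"dx":0,"dy":0,"dz":0,"wx":0,"wy":0,"wz":0}]' 60
python3 - <<'E'
from h import *
a=env.read_camera('scene');b=env.read_camera('side')
A=cv2.resize(a['frame'][45:215,215:365,::-1],None,fx=2.6,fy=2.6,interpolation=cv2.INTER_CUBIC)
B=cv2.resize(b['frame'][65:235,150:300,::-1],None,fx=2.6,fy=2.6,interpolation=cv2.INTER_CUBIC)
cv2.imwrite('pics/m3.png',np.hstack([A,B]))
print(env.observe()['tcp_pos'],env.observe()['ft_force'])
E
```

```text
time_s: 5.9
tcp_pos: [0.5117, 0.1501, 0.2013]
orientation: [179.8, -0.1, 100.8]
ft_force: [-4.9, -1.3, 19.5]
finger_gap: 0.245
gripper_force: 62.1
[0.51176004 0.15009042 0.20125631] [-5.2340698  -1.3262304  20.27848567]
```

View pics/m3.png

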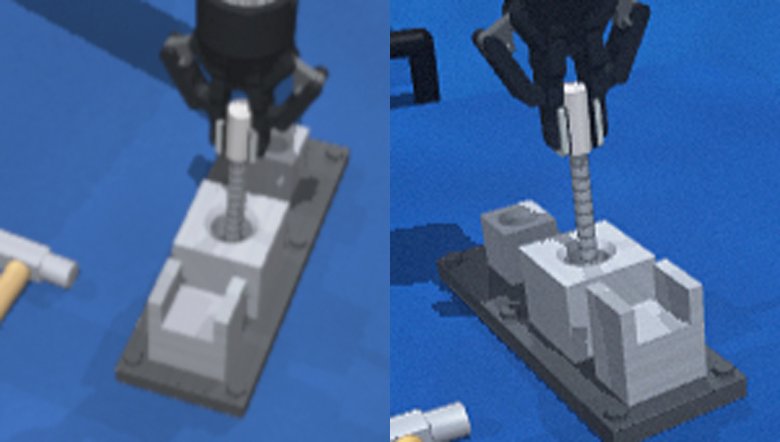

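Solid stop at 30 mm above its holder rest height (foot at 55 mm). The socket is 35 mm deep, so the short post is the one that fits. I'm returning the rod first.

```bash
python3 -m pendant '[{"grip":0,"dx":0,"dy":0,"dz":0.35,"wx":0,"wy":0,"wz":0},{"grip":0,"dx":0,"dy":0,"dz":0.7,"wx":0,"wy":0,"wz":0},{"grip":0,"dx":0,"dy":0,"dz":0.7,"wx":0,"wy":0,"wz":0},{"grip":0,"dx":0,"dy":0,"dz":0.2,"wx":0,"wy":0,"wz":0},{"grip":0,"dx":0,"dy":0,"dz":0,"wx":0,"wy":0,"wz":0},{"grip":0,"dx":-0.1,"dy":0.5,"dz":0,"wx":0,"wy":0,"wz":0},{"grip":0,"dx":-0.12,"dy":0.64,"dz":0,"wx":0,"wy":0,"wz":0},{"grip":0,"dx":-0.12,"dy":0.64,"dz":0,"wx":0,"wy":0,"wz":0},{"grip":0,"dx":-0.12,"dy":0.64,"dz":0,"wx":0,"wy":0,"wz":0},{"grip":0,"dx":-0.1,"dy":0.5,"dz":0,"wx":0,"wy":0,"wz":0},{"grip":0,"dx":-0.04,"dy":0.27,"dz":0,"wx":0,"wy":0,"wz":0},{"grip":0,"dx":0,"dy":0,"dz":0,"wx":0,"wy":0,"wz":0}]' 60
python3 -m pendant '[{"grip":0,"dx":0,"dy":0,"dz":0,"wx":0,"wy":0,"wz":0},{"grip":0,"dx":0,"dy":0,"dz":-0.4,"wx":0,"wy":0,"wz":0},{"grip":0,"dx":0,"dy":0,"dz":-0.4,"wx":0,"wy":0,"wz":0},{"grip":0,"dx":0,"dy":0,"dz":-0.4,"wx":0,"wy":0,"wz":0},{"grip":0,"dx":0,"dy":0,"dz":-0.4,"wx":0,"wy":0,"wz":0},{"grip":0,"dx":0,"dy":0,"dz":0,"wx":0,"wy":0,"wz":0}]' 60
```

```text
time_s: 7.2
tcp_pos: [0.4852, 0.2785, 0.2733]
orientation: [-179.9, 0.0, 101.0]
ft_force: [0.7, 0.8, -2.3]
finger_gap: 0.242
gripper_force: 59.5
time_s: 7.8
tcp_pos: [0.4854, 0.2746, 0.2086]
orientation: [-179.8, 0.2, 100.7]
ft_force: [0.3, 0.3, -1.7]
finger_gap: 0.241
gripper_force: 59.4
```

```bash
python3 -m pendant '[{"grip":0,"dx":0,"dy":0,"dz":-0.25,"wx":0,"wy":0,"wz":0},{"grip":0,"dx":0,"dy":0,"dz":-0.25,"wx":0,"wy":0,"wz":0},{"grip":0,"dx":0,"dy":0,"dz":-0.2,"wx":0,"wy":0,"wz":0},{"grip":0,"dx":0,"dy":0,"dz":-0.1,"wx":0,"wy":0,"wz":0},{"grip":0,"dx":0,"dy":0,"dz":-0.06,"wx":0,"wy":0,"wz":0},{"grip":0,"dx":0,"dy":0,"dz":-0.06,"wx":0,"wy":0,"wz":0},{"grip":0,"dx":0,"dy":0,"dz":0,"wx":0,"wy":0,"wz":0}]' 60
```

```text
time_s: 8.5
tcp_pos: [0.4862, 0.2772, 0.1738]
orientation: [-180.0, 0.0, 100.8]
ft_force: [0.0, -0.3, -2.0]
finger_gap: 0.242
gripper_force: 59.4
```

```bash
python3 -m pendant '[{"grip":0,"dx":0,"dy":0,"dz":-0.04,"wx":0,"wy":0,"wz":0},{"grip":0,"dx":0,"dy":0,"dz":-0.04,"wx":0,"wy":0,"wz":0},{"grip":0,"dx":0,"dy":0,"dz":0,"wx":0,"wy":0,"wz":0},{"grip":0,"dx":0,"dy":0,"dz":0,"wx":0,"wy":0,"wz":0}]' 60
```

```text
time_s: 8.9
tcp_pos: [0.4865, 0.2774, 0.1714]
orientation: [179.9, -0.0, 100.8]
ft_force: [-1.5, -0.8, 3.3]
finger_gap: 0.239
gripper_force: 60.0
```

```bash
python3 -m pendant '[{"grip":35,"dx":0,"dy":0,"dz":0,"wx":0,"wy":0,"wz":0},{"grip":45,"dx":0,"dy":0,"dz":0,"wx":0,"wy":0,"wz":0},{"grip":70,"dx":0,"dy":0,"dz":0,"wx":0,"wy":0,"wz":0},{"grip":100,"dx":0,"dy":0,"dz":0,"wx":0,"wy":0,"wz":0},{"grip":100,"dx":0,"dy":0,"dz":0,"wx":0,"wy":0,"wz":0},{"grip":100,"dx":0,"dy":0,"dz":0.3,"wx":0,"wy":0,"wz":0},{"grip":100,"dx":0,"dy":0,"dz":0.6,"wx":0,"wy":0,"wz":0},{"grip":100,"dx":0,"dy":0,"dz":0.7,"wx":0,"wy":0,"wz":0},{"grip":100,"dx":0,"dy":0,"dz":0.7,"wx":0,"wy":0,"wz":0},{"grip":100,"dx":0,"dy":0,"dz":0,"wx":0,"wy":0,"wz":0}]' 60
python3 - <<'E'
from h import *
import pickle
a=env.read_camera('scene');b=env.read_camera('side')
for c in(a,b):
  for t in ('depth_rod','short_post','long_post'):
    print(t,[(round(d['score'],2),np.round(d['bbox']).tolist()) for d in env.silhouettes(c,t)])
A=cv2.resize(a['frame'][45:215,215:365,::-1],None,fx=2.,fy=2.,interpolation=cv2.INTER_CUBIC)
B=cv2.resize(b['frame'][300:400,330:450,::-1],(408,340),interpolation=cv2.INTER_CUBIC)
cv2.imwrite('pics/m4.png',np.hstack([A,B]))
# posts: top-centre and foot estimates
print('short',tri(a,(197.7,321.5),b,(392,328)),atz(a,(199,331),.0375),atz(b,(390,351),.0375))
P=lambda a1,b1,z:(np.round(atz(a,a1,z)[:2],3),np.round(atz(b,b1,z)[:2],3))
print('blue',P((284,281),(372,273),.05),P((254,288),(375,230),.05))
E
```

```text
time_s: 9.9
tcp_pos: [0.4885, 0.2782, 0.2678]
orientation: [179.5, -0.2, 100.8]
ft_force: [-0.3, 0.2, 0.2]
finger_gap: 1.001
gripper_force: 0.0
depth_rod [(0.76, [324.0, 80.0, 12.0, 50.0])]
short_post [(0.86, [200.0, 331.0, 18.0, 28.0])]
long_post [(0.97, [255.0, 291.0, 18.0, 36.0]), (0.68, [232.0, 245.0, 17.0, 37.0]), (0.63, [259.0, 258.0, 18.0, 37.0]), (0.6, [284.0, 282.0, 16.0, 33.0]), (0.4, [305.0, 147.0, 90.0, 119.0])]
depth_rod [(0.93, [195.0, 124.0, 14.0, 58.0])]
short_post [(0.78, [391.0, 349.0, 24.0, 54.0])]
long_post [(0.78, [296.0, 267.0, 18.0, 58.0]), (0.77, [371.0, 272.0, 22.0, 57.0]), (0.68, [335.0, 253.0, 18.0, 58.0]), (0.56, [374.0, 231.0, 19.0, 21.0])]
short (array([ 0.5637, -0.3452,  0.0741]), np.float64(1.8)) [ 0.56457953 -0.35053503  0.0375    ] [ 0.56131626 -0.35057262  0.0375    ]
blue (array([ 0.653, -0.185]), array([ 0.616, -0.229])) (array([ 0.61 , -0.227]), array([ 0.683, -0.141]))
```

View pics/m4.png

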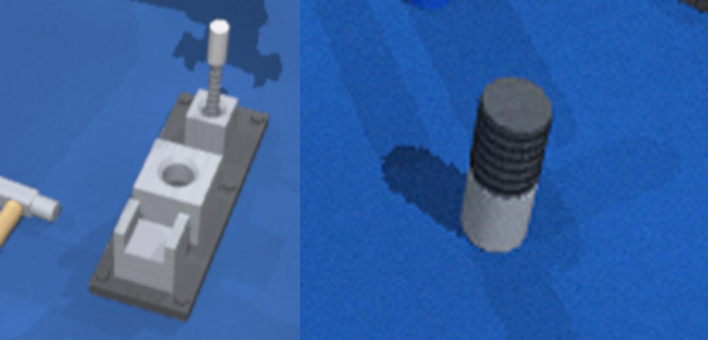

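The rod stands upright in its holder (left crop (218,60)). The short post (right crop) is dark-ribbed on top with a bright shank and stands alone at about (0.563,-0.348), so it is confirmed as the one to take.

```bash
python3 -m pendant '[{"grip":100,"dx":0.05,"dy":-0.4,"dz":0,"wx":0,"wy":0,"wz":0},{"grip":100,"dx":0.1,"dy":-0.8,"dz":0,"wx":0,"wy":0,"wz":0},{"grip":100,"dx":0.12,"dy":-1,"dz":0,"wx":0,"wy":0,"wz":0},{"grip":100,"dx":0.12,"dy":-1,"dz":0,"wx":0,"wy":0,"wz":0},{"grip":100,"dx":0.12,"dy":-1,"dz":0,"wx":0,"wy":0,"wz":0},{"grip":100,"dx":0.12,"dy":-1,"dz":0,"wx":0,"wy":0,"wz":0},{"grip":100,"dx":0.12,"dy":-1,"dz":0,"wx":0,"wy":0,"wz":0},{"grip":100,"dx":0.12,"dy":-1,"dz":0,"wx":0,"wy":0,"wz":0},{"grip":100,"dx":0.12,"dy":-1,"dz":0,"wx":0,"wy":0,"wz":0},{"grip":100,"dx":0.12,"dy":-1,"dz":0,"wx":0,"wy":0,"wz":0},{"grip":100,"dx":0.12,"dy":-1,"dz":0,"wx":0,"wy":0,"wz":0},{"grip":100,"dx":0.12,"dy":-1,"dz":0,"wx":0,"wy":0,"wz":0}]' 60
python3 -m pendant '[{"grip":100,"dx":0.12,"dy":-1,"dz":0,"wx":0,"wy":0,"wz":0},{"grip":100,"dx":0.12,"dy":-1,"dz":0,"wx":0,"wy":0,"wz":0},{"grip":100,"dx":0.12,"dy":-0.9,"dz":0,"wx":0,"wy":0,"wz":0},{"grip":100,"dx":0.12,"dy":-0.8,"dz":0,"wx":0,"wy":0,"wz":0},{"grip":100,"dx":0.08,"dy":-0.5,"dz":0,"wx":0,"wy":0,"wz":0},{"grip":100,"dx":0.04,"dy":-0.2,"dz":0,"wx":0,"wy":0,"wz":0},{"grip":100,"dx":0,"dy":0,"dz":0,"wx":0,"wy":0,"wz":0},{"grip":100,"dx":0,"dy":0,"dz":0,"wx":0,"wy":0,"wz":0},{"grip":100,"dx":0,"dy":0,"dz":0,"wx":0,"wy":0,"wz":0}]' 60
python3 - <<'E'
from h import *
c=env.read_camera('wrist');s=env.observe();print(s['tcp_pos'],s['q'])
for d in env.silhouettes(c,'short_post'):
    m=d['mask'];b=d['bbox'];print(d['score'],b)
    (cx,cy),r=cv2.minEnclosingCircle(np.argwhere(m)[:,::-1].astype(np.float32))
    # model mask: project post at candidates, compare
    best=None
    t=np.linspace(0,2*np.pi,40)
    for x in np.arange(.548,.579,.001):
        for y in np.arange(-.366,-.330,.001):
            pts=np.vstack([proj(c,np.c_[x+.013*np.cos(t),y+.013*np.sin(t),np.full(40,z)]) for z in(0,.075)])
            k=np.zeros(m.shape,np.uint8);cv2.fillConvexPoly(k,cv2.convexHull(np.round(pts).astype(np.int32)),1)
            i=(k.astype(bool)&m).sum()/(k.astype(bool)|m).sum()
            if best is None or i>best[0]:best=(i,x,y)
    print(best)
save(c,'w5')
E
```

```text
time_s: 11.5
tcp_pos: [0.5392, -0.1737, 0.2627]
orientation: [-180.0, 0.0, 100.8]
ft_force: [0.7, -0.9, -0.7]
finger_gap: 0.995
gripper_force: 0.0
time_s: 12.4
tcp_pos: [0.5645, -0.3452, 0.2627]
orientation: [180.0, -0.1, 101.0]
ft_force: [-0.1, 0.6, -0.4]
finger_gap: 0.995
gripper_force: 0.0
[ 0.56451864 -0.34524327  0.26276478] [  6.26273963  27.38577228  31.23707049  90.8458555  -15.18921838
  66.05508068  51.81997008]
0.9 [276.2, 188.8, 24.6, 35.5]
(np.float64(0.9219765929778934), np.float64(0.5640000000000001), np.float64(-0.347))
```

```bash
python3 -m pendant '[{"grip":100,"dx":-0.01,"dy":-0.05,"dz":-0.5,"wx":0,"wy":0,"wz":0},{"grip":100,"dx":0,"dy":0,"dz":-0.8,"wx":0,"wy":0,"wz":0},{"grip":100,"dx":0,"dy":0,"dz":-0.9,"wx":0,"wy":0,"wz":0},{"grip":100,"dx":0,"dy":0,"dz":-0.9,"wx":0,"wy":0,"wz":0},{"grip":100,"dx":0,"dy":0,"dz":-0.8,"wx":0,"wy":0,"wz":0},{"grip":100,"dx":0,"dy":0,"dz":-0.6,"wx":0,"wy":0,"wz":0},{"grip":100,"dx":0,"dy":0,"dz":-0.3,"wx":0,"wy":0,"wz":0},{"grip":100,"dx":0,"dy":0,"dz":-0.1,"wx":0,"wy":0,"wz":0},{"grip":100,"dx":0,"dy":0,"dz":0,"wx":0,"wy":0,"wz":0},{"grip":100,"dx":0,"dy":0,"dz":0,"wx":0,"wy":0,"wz":0}]' 60
python3 -m pendant '[{"grip":0,"dx":0,"dy":0,"dz":0,"wx":0,"wy":0,"wz":0},{"grip":0,"dx":0,"dy":0,"dz":0,"wx":0,"wy":0,"wz":0},{"grip":0,"dx":0,"dy":0,"dz":0,"wx":0,"wy":0,"wz":0},{"grip":0,"dx":0,"dy":0,"dz":0,"wx":0,"wy":0,"wz":0},{"grip":0,"dx":0,"dy":0,"dz":0,"wx":0,"wy":0,"wz":0},{"grip":0,"dx":0,"dy":0,"dz":0,"wx":0,"wy":0,"wz":0}]' 60
```

```text
time_s: 13.5
tcp_pos: [0.5647, -0.3494, 0.0683]
orientation: [179.9, 0.1, 100.8]
ft_force: [0.7, -1.1, -0.6]
finger_gap: 1.002
gripper_force: 0.0
time_s: 14.1
tcp_pos: [0.5641, -0.349, 0.0672]
orientation: [180.0, 0.0, 100.8]
ft_force: [-0.4, 0.8, 2.1]
finger_gap: 0.286
gripper_force: 58.7
```

```bash
python3 -m pendant '[{"grip":0,"dx":0,"dy":0,"dz":0.5,"wx":0,"wy":0,"wz":0},{"grip":0,"dx":0,"dy":0,"dz":0.9,"wx":0,"wy":0,"wz":0},{"grip":0,"dx":0,"dy":0,"dz":0.9,"wx":0,"wy":0,"wz":0},{"grip":0,"dx":0,"dy":0,"dz":0.8,"wx":0,"wy":0,"wz":0},{"grip":0,"dx":0,"dy":0,"dz":0.4,"wx":0,"wy":0,"wz":0},{"grip":0,"dx":-0.08,"dy":0.4,"dz":0,"wx":0,"wy":0,"wz":0},{"grip":0,"dx":-0.08,"dy":0.7,"dz":0,"wx":0,"wy":0,"wz":0},{"grip":0,"dx":-0.08,"dy":0.8,"dz":0,"wx":0,"wy":0,"wz":0},{"grip":0,"dx":-0.08,"dy":0.8,"dz":0,"wx":0,"wy":0,"wz":0},{"grip":0,"dx":-0.08,"dy":0.8,"dz":0,"wx":0,"wy":0,"wz":0},{"grip":0,"dx":-0.08,"dy":0.8,"dz":0,"wx":0,"wy":0,"wz":0},{"grip":0,"dx":-0.08,"dy":0.8,"dz":0,"wx":0,"wy":0,"wz":0}]' 60
python3 -m pendant '[{"grip":0,"dx":-0.07,"dy":0.8,"dz":0,"wx":0,"wy":0,"wz":0},{"grip":0,"dx":-0.07,"dy":0.8,"dz":0,"wx":0,"wy":0,"wz":0},{"grip":0,"dx":-0.07,"dy":0.8,"dz":0,"wx":0,"wy":0,"wz":0},{"grip":0,"dx":-0.07,"dy":0.8,"dz":0,"wx":0,"wy":0,"wz":0},{"grip":0,"dx":-0.07,"dy":0.8,"dz":0,"wx":0,"wy":0,"wz":0},{"grip":0,"dx":-0.07,"dy":0.8,"dz":0,"wx":0,"wy":0,"wz":0},{"grip":0,"dx":-0.07,"dy":0.8,"dz":0,"wx":0,"wy":0,"wz":0},{"grip":0,"dx":-0.07,"dy":0.7,"dz":0,"wx":0,"wy":0,"wz":0},{"grip":0,"dx":-0.07,"dy":0.5,"dz":0,"wx":0,"wy":0,"wz":0},{"grip":0,"dx":-0.07,"dy":0.3,"dz":0,"wx":0,"wy":0,"wz":0},{"grip":0,"dx":-0.07,"dy":0.2,"dz":0,"wx":0,"wy":0,"wz":0},{"grip":0,"dx":0,"dy":0,"dz":0,"wx":0,"wy":0,"wz":0}]' 60
python3 -m pendant '[{"grip":0,"dx":0,"dy":0,"dz":0,"wx":0,"wy":0,"wz":0},{"grip":0,"dx":0,"dy":0,"dz":0,"wx":0,"wy":0,"wz":0}]' 60
python3 - <<'E'
from h import *
a=env.read_camera('scene');b=env.read_camera('side')
A=cv2.resize(a['frame'][75:215,215:365,::-1],None,fx=2.6,fy=2.6,interpolation=cv2.INTER_CUBIC)
B=cv2.resize(b['frame'][95:235,150:300,::-1],None,fx=2.6,fy=2.6,interpolation=cv2.INTER_CUBIC)
cv2.imwrite('pics/m5.png',np.hstack([A,B]))
print(env.observe()['tcp_pos'],env.observe()['ft_force'])
E
```

```text
time_s: 15.3
tcp_pos: [0.5391, -0.1416, 0.2041]
orientation: [-179.7, -0.1, 100.9]
ft_force: [-0.2, -0.3, -2.2]
finger_gap: 0.289
gripper_force: 59.1
time_s: 16.5
tcp_pos: [0.5093, 0.1479, 0.2058]
orientation: [-179.9, 0.0, 100.9]
ft_force: [1.0, -0.6, -2.8]
finger_gap: 0.285
gripper_force: 59.1
time_s: 16.7
tcp_pos: [0.5108, 0.1458, 0.2067]
orientation: [180.0, 0.0, 100.7]
ft_force: [-0.0, -0.1, -3.6]
finger_gap: 0.286
gripper_force: 59.1
[0.5108391  0.14610198 0.20681395] [ 0.20643072 -1.09960313 -2.5935861 ]
```

View pics/m5.png

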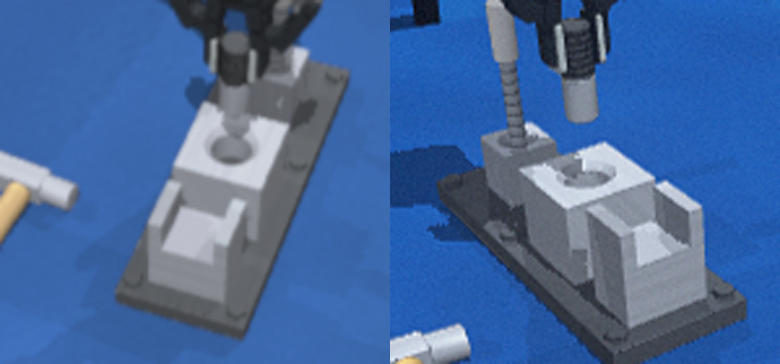

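Run:
```python
from h import *
import pickle
a,b=pickle.load(open('c0.pkl','rb'))
f=lambda u,v:(215+u/2.6-.5,75+v/2.6-.5)
g=lambda u,v:(150+(u-390)/2.6-.5,95+v/2.6-.5)
z=.0600+.0067+.14-.0672  # foot height
print(z)
for c,ft,m in((a,f(236.5,120.5),f(232,148)),(b,g(580.5,115),g(586,173.5))):
    print(atz(c,ft,.1395)[:2],atz(c,m,.09)[:2],(atz(c,m,.09)-atz(c,ft,.1395))[:2]*1000)
    print('pred foot px',proj(c,[.5108,.148,.1395]),ft,'pred mouth',proj(c,[.5105,.1488,.09]),m)
```

```text
0.1395
[0.51997074 0.13400871] [0.51146707 0.14531447] [-8.50366728 11.30575951]
pred foot px [[304.90647932 115.22158825]] (305.46153846153845, 120.84615384615384) pred mouth [[304.10648718 130.27134814]] (303.7307692307692, 131.4230769230769)
[0.50926668 0.15074235] [0.50794238 0.1487828 ] [-1.32430359 -1.95954473]
pred foot px [[223.92720891 139.10140118]] (222.76923076923077, 138.73076923076923) pred mouth [[226.06108391 160.96284252]] (224.8846153846154, 161.23076923076923)
```

Scene and side both show the post upright over the mouth, within about 2 mm (the dark patch below it in the scene view is its shadow). Lowering in stages.

```bash
python3 -m pendant '[{"grip":0,"dx":0,"dy":0.02,"dz":-0.3,"wx":0,"wy":0,"wz":0},{"grip":0,"dx":0,"dy":0,"dz":-0.3,"wx":0,"wy":0,"wz":0},{"grip":0,"dx":0,"dy":0,"dz":-0.3,"wx":0,"wy":0,"wz":0},{"grip":0,"dx":0,"dy":0,"dz":-0.2,"wx":0,"wy":0,"wz":0},{"grip":0,"dx":0,"dy":0,"dz":-0.16,"wx":0,"wy":0,"wz":0},{"grip":0,"dx":0,"dy":0,"dz":-0.1,"wx":0,"wy":0,"wz":0},{"grip":0,"dx":0,"dy":0,"dz":-0.1,"wx":0,"wy":0,"wz":0},{"grip":0,"dx":0,"dy":0,"dz":-0.1,"wx":0,"wy":0,"wz":0},{"grip":0,"dx":0,"dy":0,"dz":0,"wx":0,"wy":0,"wz":0}]' 60
```

```text
time_s: 17.7
tcp_pos: [0.5104, 0.1479, 0.144]
orientation: [-180.0, 0.0, 100.8]
ft_force: [0.5, -0.1, -2.5]
finger_gap: 0.287
gripper_force: 59.1
```

Foot is 13 mm below the mouth with no contact, so I'll continue slowly.

```bash
python3 -m pendant '[{"grip":0,"dx":0,"dy":0,"dz":-0.1,"wx":0,"wy":0,"wz":0},{"grip":0,"dx":0,"dy":0,"dz":-0.1,"wx":0,"wy":0,"wz":0},{"grip":0,"dx":0,"dy":0,"dz":-0.1,"wx":0,"wy":0,"wz":0},{"grip":0,"dx":0,"dy":0,"dz":-0.1,"wx":0,"wy":0,"wz":0},{"grip":0,"dx":0,"dy":0,"dz":-0.05,"wx":0,"wy":0,"wz":0},{"grip":0,"dx":0,"dy":0,"dz":-0.04,"wx":0,"wy":0,"wz":0},{"grip":0,"dx":0,"dy":0,"dz":-0.04,"wx":0,"wy":0,"wz":0},{"grip":0,"dx":0,"dy":0,"dz":0,"wx":0,"wy":0,"wz":0},{"grip":0,"dx":0,"dy":0,"dz":0,"wx":0,"wy":0,"wz":0}]' 60
```

```text
time_s: 18.6
tcp_pos: [0.5106, 0.148, 0.1232]
orientation: [180.0, -0.0, 100.8]
ft_force: [0.2, -0.0, -2.3]
finger_gap: 0.289
gripper_force: 59.1
```

```bash
python3 -m pendant '[{"grip":0,"dx":0,"dy":0,"dz":-0.03,"wx":0,"wy":0,"wz":0},{"grip":0,"dx":0,"dy":0,"dz":-0.03,"wx":0,"wy":0,"wz":0},{"grip":0,"dx":0,"dy":0,"dz":0,"wx":0,"wy":0,"wz":0},{"grip":0,"dx":0,"dy":0,"dz":0,"wx":0,"wy":0,"wz":0}]' 60
```

```text
time_s: 19.0
tcp_pos: [0.5109, 0.148, 0.1221]
orientation: [180.0, -0.1, 100.8]
ft_force: [-2.3, -0.9, 8.2]
finger_gap: 0.284
gripper_force: 60.6
```

Bottom contact is where expected (TCP 0.122 m). Releasing and rising straight up; the open fingers clear the block, since the pads move back as they open.

```bash
python3 -m pendant '[{"grip":35,"dx":0,"dy":0,"dz":0,"wx":0,"wy":0,"wz":0},{"grip":45,"dx":0,"dy":0,"dz":0,"wx":0,"wy":0,"wz":0},{"grip":70,"dx":0,"dy":0,"dz":0,"wx":0,"wy":0,"wz":0},{"grip":100,"dx":0,"dy":0,"dz":0,"wx":0,"wy":0,"wz":0},{"grip":100,"dx":0,"dy":0,"dz":0,"wx":0,"wy":0,"wz":0},{"grip":100,"dx":0,"dy":0,"dz":0.3,"wx":0,"wy":0,"wz":0},{"grip":100,"dx":0,"dy":0,"dz":0.6,"wx":0,"wy":0,"wz":0},{"grip":100,"dx":0,"dy":0,"dz":0.8,"wx":0,"wy":0,"wz":0},{"grip":100,"dx":0,"dy":0,"dz":0.9,"wx":0,"wy":0,"wz":0},{"grip":100,"dx":0,"dy":0,"dz":0.6,"wx":0,"wy":0,"wz":0},{"grip":100,"dx":0,"dy":0,"dz":0.3,"wx":0,"wy":0,"wz":0},{"grip":100,"dx":0,"dy":0,"dz":0,"wx":0,"wy":0,"wz":0}]' 60
python3 -m pendant '[{"grip":100,"dx":0,"dy":0,"dz":0,"wx":0,"wy":0,"wz":0},{"grip":100,"dx":0,"dy":0,"dz":0,"wx":0,"wy":0,"wz":0},{"grip":100,"dx":0,"dy":0,"dz":0,"wx":0,"wy":0,"wz":0}]'
python3 - <<'E'
from h import *
a=env.read_camera('scene');b=env.read_camera('side')
A=cv2.resize(a['frame'][35:345,165:365,::-1],None,fx=1.75,fy=1.75,interpolation=cv2.INTER_CUBIC)
B=cv2.resize(b['frame'][75:305,150:410,::-1],(430,542),interpolation=cv2.INTER_CUBIC)
cv2.imwrite('pics/m6.png',np.hstack([A[:542],B]))
E
```

```text
time_s: 20.2
tcp_pos: [0.5114, 0.1482, 0.2626]
orientation: [179.8, -0.1, 100.8]
ft_force: [0.4, -0.1, -0.3]
finger_gap: 0.998
gripper_force: 0.0
time_s: 20.5
tcp_pos: [0.51, 0.1478, 0.2594]
orientation: [-179.9, 0.0, 100.8]
ft_force: [-0.0, 0.1, -0.8]
finger_gap: 0.999
gripper_force: 0.0
```

View pics/m6.png

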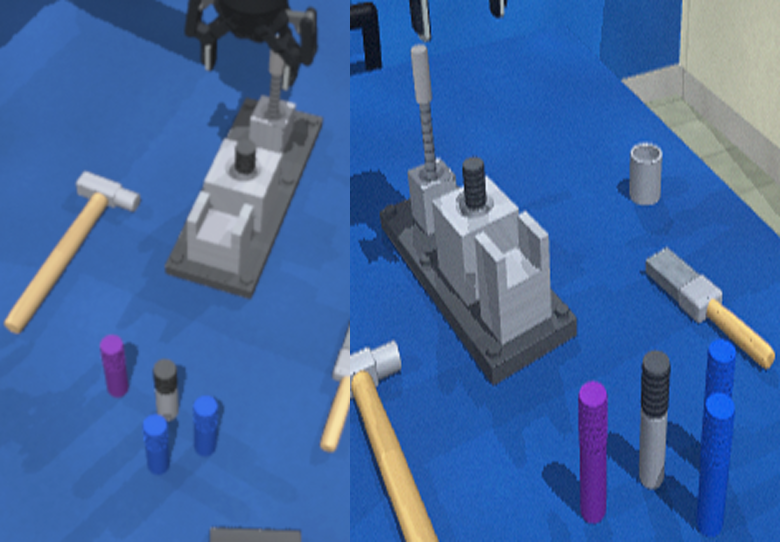

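The short post stands upright in the socket with only its dark grip showing (right crop (474,185)). The rod is back in its holder, the long post is untouched at (654,420), and the gripper is clear.

```bash
python3 -c "
from station import env
print(env.sign_off())"
```

```text
the job is handed in; nothing more can be done
None
```

The job is handed in at about 20.6 s of the 67 s: the rod bottomed out at a socket depth of 35 mm and is back in its holder, the short post stands on the bottom with only its dark grip showing, and the long post was left where it stood.

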